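Press the popped-up demonstration plate home with the hand tamper

TASK

The sprung plate inside the steel guide tube of the demonstration holder has popped up and sits crooked. Take the hand tamper out of its dish and press the plate squarely down with the tamper's flat foot until it bottoms out and stays there level; press by feel, without slamming or forcing it, because every holder bottoms at a different height. Then stand the tamper gently upright back in its dish, and leave the other things on the counter alone.

Things in the scene. Friction and masses are not known exactly. Their poses are not given: they have to be found in the camera images.
- holder: Fixed holder: grey concrete base 120 x 120 x 30 mm high (yaw varies) under an upright open steel guide tube, 82 mm outside, 72 mm inside diameter, 30 to 91 mm above the counter. Origin: centre of underside, z up. On the tube's axis is the sprung plate: round, flat dark steel, 68 mm diameter, 6 mm thick, swivelling on a stem. Its face starts 7 to 33 mm below the rim.
- guide_mouth (a point): Centre of the guide tube's mouth, level with its rim, 91 mm above the counter. Where the plate bottoms out differs from start to start: its face then lies 27 to 49 mm below this point.
- press (a joint): How far the plate is pressed down, m: 0 popped up, 0.020 bottomed on its stop, rubber-mounted (15 N/mm); starts at 0 to 0.004. It takes about 6 N to move at the top, rising to about 12 N just before the stop; a friction brake keeps it where it is left. 16 to 20 N on it surely brings it home; over 30 N is forcing.
- rock_a (a joint): Tilt of the plate about the holder's x axis, in rad; 0 is level. The swivel is stiff by friction (0.03 N m) and stays where it is left; a flat foot pressed on it turns it parallel to the foot.
- rock_b (a joint): Tilt of the plate about its own y axis (the holder's y axis when level), in rad; 0 is level. Same swivel.
- tamper: Hand tamper, about 0.45 kg, loose, upright in its dish: round flat steel foot 62 mm diameter, 18 mm high; steel neck 20 mm diameter to 48 mm; then a square wooden handle 28 x 28 mm (faces along its x and y) from 48 to 108 mm above the underside. Origin: centre of the foot's underside, z up along the handle.
- tamper_grip (a point): A point on the tamper's axis in the handle, 86 mm above the foot's underside, good to grip.
- dish: Low round black dish fixed to the counter, the tamper's resting place: 92 mm outside and 82 mm inside diameter, floor 4 mm and rim 10 mm above the counter. Origin: centre of its underside.
- water_bottle: Bystander: clear water bottle with a red cap, 62 mm diameter, 200 mm tall, standing; origin at the centre of its underside.
- sample_brick: Bystander: two-layer brick and concrete sample 90 x 70 x 72 mm with a steel bolt sticking 30 mm out of the top; origin at the centre of its underside.
- packer: Bystander: small grey stepped glazing packer 70 x 40 x 20 mm lying flat; origin at the centre of its underside.
Mind the look-alikes: they are no part of the job. Leave any blue or turquoise look-alike of the holder alone. Of the things that look like the dish, the smaller one is meant.

How it is judged:
On the way, in this order (a step that is already met when the one before it is completed fails the run):
1. the tamper is taken out of its dish (horizontal distance between tamper and dish above 0.07 m), for 0.1 s.
2. the tamper bears on the plate, which is bottomed out and level (value of joint press above 0.0185 m and value of joint rock_a between -0.04 and 0.04 rad and value of joint rock_b between -0.04 and 0.04 rad and contact force between tamper and holder above 3 N), for 0.2 s.
At the end, for the whole second after the job is handed in: The plate stays down within 1.5 mm of its stop (joint press over 0.0185) and level (each tilt under 0.04 rad); the tamper stands upright (tilt under 0.05 rad), at rest and let go, flat on the floor of its dish (centres within 12 mm) (value of joint press above 0.0185 m and value of joint rock_a between -0.04 and 0.04 rad and value of joint rock_b between -0.04 and 0.04 rad and horizontal distance between tamper and dish below 0.012 m and z of tamper in the frame of dish below 0.007 m and angle between tamper's own z axis and vertical below 0.05 rad and linear speed of tamper below 0.02 m/s); the robot touches nothing.
It fails at once if the plate or holder is slammed or forced with the tamper (over 30 N) (contact force between tamper and holder above 30 N).
It fails at once if the gripper itself pushes on the plate or holder (over 5 N) (contact force between any of the fingers, the arm and holder above 5 N).
It fails at once if the tamper is dropped or banged into its dish (faster than 0.4 m/s within 20 mm of it) (horizontal distance between tamper and dish below 0.04 m and z of tamper in the frame of dish below 0.024 m and linear speed of tamper above 0.4 m/s).
It fails at once if the tamper is tipped over (tilt over 0.6 rad) (angle between tamper's own z axis and vertical above 0.6 rad).
It fails at once if the bottle, sample or packer is moved more than 25 mm or the bottle or sample is tipped (distance of any of water_bottle, sample_brick, packer from where it was at the start of the episode above 0.025 m or angle between any of water_bottle, sample_brick's own z axis and vertical above 0.3 rad).
It also fails if it takes over 66 s, if anything falls off the work surface, if the arm or the gripper's body presses on something with over 40 N, if the wrist force passes 120 N, or if a joint passes its speed limit or range.

ROBOT

A 6-joint arm with a two-finger parallel gripper is mounted at the origin on the work surface. World frame = base frame: x ahead of the robot, y to its left, z up, the work surface at z = 0. Lengths are in m, angles in rad, forces in N, time in s.
With the tool pointing down it reaches from about 0.2 to 0.875 m from the base axis. Payload 3.4 kg.
Tool frame: the origin (TCP) lies between the finger pads; the fingertips stand 25 mm ahead of it and the grasp point (between the pads) lies 6 mm ahead of it (r.nose_length is the z of the fingertips in the tool frame, in m); z points along the fingers, x is the direction in which the jaws open and shut, and the axes are right-handed (so a half turn about z gives the same grasp; the last joint's range is limited). The gripper opens to 94 mm and grips with 3 to 60 N. Pads are 16 mm wide; open, the fingers measure 119 mm over their backs; the gripper's body (75 mm by 177 mm) begins 78 mm behind the grasp point.
Start: joints at [-1.339, 0.276, 1.505, -0, 1.361, -0.121], TCP at [0.199, -0.54, 0.23] pointing down, gripper open.
Joint ranges: [-2.89, 2.89], [-0.75, 2.08], [0.22, 2.7], [-1.18, 4.32], [0.11, 2.71], [-2.7, 2.7]. Speed limits (rad/s): [2.57, 2.57, 3.14, 3.14, 3.14, 3.14].

INTERFACE

Orientations are given as a unit quaternion [w, x, y, z].
In Python, from plant import r, gripper_to, inverse_kinematics, vision, models, telemetry gives the robot as it stands. Calls block until the motion is done:
- r.move_to(position, orientation): joint-space move of the TCP to a pose.
- r.move_l(position, rot=None, vel=0.15, guard=None): straight line of the TCP; rot=None keeps the orientation; vel is the mean speed in m/s. With guard (N) it stops when the force on the tool has changed by that much, and returns True; else False.
- r.movej(angles): joint-space move.
- gripper_to(opening, f_grip=None): finger opening in m; f_grip is the grip in N (None keeps the last); returns when the fingers have stopped.
- r.hold(seconds).
- inverse_kinematics(position, orientation): joint angles nearest the present ones, or None.
- vision.snapshot(name): name is "side" or "top"; returns the picture (400x640x3 uint8, red, green, blue); there is no depth.
- vision.get_calibration(name): a dict with "fx", "fy", "cx", "cy" (pixels), "D" ([k1, k2, p1, p2, k3] as OpenCV has them; the pictures are not rectified), "position" and "orientation" of the camera in the world. Camera axes: x right, y down, z forward; pixel columns grow to the right and rows downward; lengths in m; the calibration is good to about 2 mm. A picture is of the moment at which its call begins. get_calibration takes no time and is no camera call.
A pose or a line that the arm cannot do raises r.PlanningError and nothing moves.
- r.sign_off(): hands the job in, once; it reports no verdict.
Trained networks look in the newest picture that a camera, given by its name, has taken for a name from the list of things; names that differ only in an ending like _2 or _b are one class to them, and where a whole thing is asked for, a point or a joint stands for the part that bears it (a point fixed in the world has none). Each returns a list of dicts, best first, with "score" (0 to 1); they miss things now and then, are a little off and sometimes report something else, mostly with a low value. They report only what shows in the picture. A call takes as long as a camera call. They do not tell look-alikes from the thing itself.
- models.boxes_of(thing, camera): "at" ([x, y, z] in m, in world coordinates, good to about 4 mm: the middle of the surface that is visible of it).
- models.regions_of(thing, camera): "pixels" (400x640 bool, what is visible of it).
- models.mark_of(thing, camera): "at" ([x, y, z] in m, in world coordinates, good to about 4 mm: a listed point, or the origin of a listed thing).
Readings, each from a call of its own:
- telemetry.current_t(): time.
- telemetry.current_joints(): joint angles.
- telemetry.current_dq(): joint speeds.
- telemetry.current_joint_efforts(): joint torques, N m.
- telemetry.current_ee_pos(): TCP position.
- telemetry.current_tool_rot(): TCP orientation.
- telemetry.current_wrist_force(): force on the tool from outside, world axes, zero at the start.
- telemetry.current_torque(): the same for the moment, N m.
- telemetry.current_opening(): finger opening in m.
Only numpy, scipy, OpenCV 4.12 (cv2) and the standard library are available. Lean on these libraries where they do the work, as an engineer would, in place of code of your own. Each camera call takes 0.05 s, during which the arm holds its last target. There are 200 camera calls.

## Working session

There is one attempt and no reset: what is moved stays moved. The work goes in short steps, each a Python script; the robot and the scene stay as the last script left them, time stands still between calls to the robot, and variables do not carry over. Pictures are saved under pics/ and viewed, about 8 in all and at most 12, crops included, and the job is handed in when it is done.

```bash
mkdir -p pics; ls; python3 - <<'E'
from plant import r, vision, models, telemetry
import cv2, numpy as np
for c in ("top","side"):
    im=vision.snapshot(c); cv2.imwrite(f"pics/{c}0.png",im[:,:,::-1])
    print(c,{k:np.round(v,3).tolist() for k,v in vision.get_calibration(c).items()})
    for t in ("holder","guide_mouth","tamper","tamper_grip","dish","water_bottle","sample_brick","packer"):
        print(t,[(np.round(d["at"],3).tolist(),round(d["score"],2)) for d in models.mark_of(t,c)])
print(telemetry.current_t(),telemetry.current_wrist_force())
E
```

```text
pics
top {'fx': 505.842, 'fy': 505.842, 'cx': 321.314, 'cy': 202.169, 'D': [-0.109, 0.0, 0.0, 0.0, 0.0], 'position': [0.416, -0.035, 1.042], 'orientation': [0.04, -0.698, 0.713, -0.05]}
holder [([0.299, -0.167, 0.001], 0.91), ([0.582, -0.351, -0.003], 0.84), ([0.495, -0.156, -0.002], 0.61)]
guide_mouth [([0.304, -0.172, 0.092], 0.95), ([0.581, -0.345, 0.092], 0.93), ([0.494, -0.155, 0.092], 0.7)]
tamper [([0.49, 0.24, 0.012], 0.69)]
tamper_grip [([0.486, 0.235, 0.084], 0.86)]
dish [([0.639, 0.21, -0.0], 0.86), ([0.486, 0.238, -0.002], 0.73)]
water_bottle [([0.775, 0.188, 0.001], 0.77)]
sample_brick [([0.766, -0.119, 0.001], 0.9)]
packer [([0.739, -0.006, -0.002], 0.73)]
side {'fx': 370.039, 'fy': 370.039, 'cx': 314.254, 'cy': 193.791, 'D': [-0.071, 0.0, 0.0, 0.0, 0.0], 'position': [0.416, 0.568, 0.684], 'orientation': [0.05, -0.107, 0.907, -0.404]}
holder [([0.301, -0.175, 0.001], 0.84), ([0.579, -0.348, -0.003], 0.73), ([0.49, -0.158, 0.002], 0.63)]
guide_mouth [([0.301, -0.173, 0.094], 0.98), ([0.584, -0.347, 0.094], 0.87), ([0.491, -0.159, 0.091], 0.66)]
tamper [([0.489, 0.243, 0.004], 0.95)]
tamper_grip [([0.493, 0.239, 0.088], 0.82)]
dish [([0.637, 0.212, 0.0], 0.87), ([0.486, 0.239, 0.002], 0.77)]
water_bottle []
sample_brick [([0.767, -0.12, 0.004], 0.79), ([0.774, 0.19, 0.004], 0.74)]
packer [([0.737, -0.009, -0.002], 0.9)]
0.9 [ 0.3711239  -0.25287896 -0.00451841]
```

View pics/top0.png

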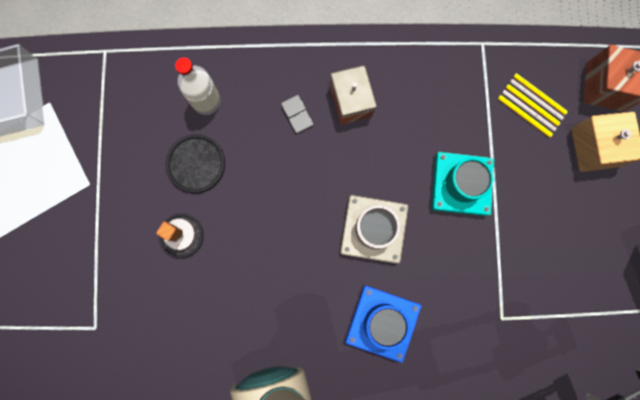

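View pics/side0.png

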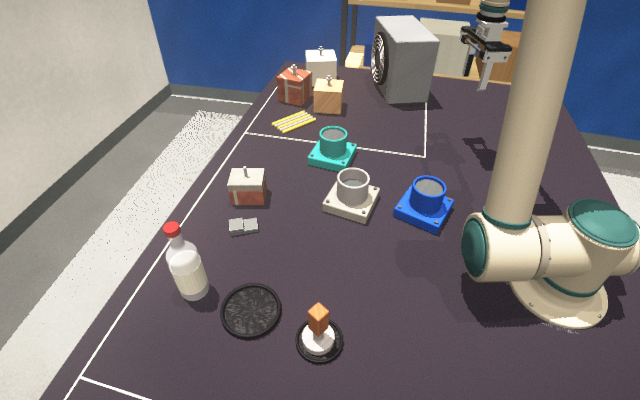

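```bash
cat > h.py <<'E'
import numpy as np, cv2
from scipy.spatial.transform import Rotation as R
from plant import r, gripper_to, inverse_kinematics, vision, models, telemetry
def cam(c):
    k=vision.get_calibration(c); w,x,y,z=k["orientation"]
    K=np.array([[k["fx"],0,k["cx"]],[0,k["fy"],k["cy"]],[0,0,1]])
    return K,np.array(k["D"],float),R.from_quat([x,y,z,w]).as_matrix(),np.array(k["position"],float)
def proj(c,P):
    K,D,M,t=cam(c); P=np.atleast_2d(np.asarray(P,float))
    return cv2.projectPoints(P,cv2.Rodrigues(M.T)[0],-M.T@t,K,D)[0][:,0]
def back(c,px,z):
    K,D,M,t=cam(c); u=cv2.undistortPoints(np.asarray(px,float).reshape(-1,1,2),K,D)[:,0]
    d=np.c_[u,np.ones(len(u))]@M.T
    return t+d*((z-t[2])/d[:,2])[:,None]
def circ(p,rad,n=120):
    a=np.linspace(0,2*np.pi,n); return np.c_[p[0]+rad*np.cos(a),p[1]+rad*np.sin(a),np.full(n,p[2])]
def crop(im,ctr,half,s,curves,c):
    x0,y0=(np.array(ctr)-half).astype(int); x0=max(x0,0);y0=max(y0,0)
    o=cv2.resize(im[y0:y0+2*half,x0:x0+2*half,::-1].copy(),None,fx=s,fy=s,interpolation=cv2.INTER_CUBIC)
    for P,col in curves:
        q=(proj(c,P)-[x0,y0]+.5)*s-.5
        cv2.polylines(o,[np.round(q).astype(np.int32)],False,col,1)
    return o
def down(a):  # tool pointing down, jaw axis x at world angle a
    q=R.from_matrix(np.array([[np.cos(a),np.sin(a),0],[np.sin(a),-np.cos(a),0],[0,0,-1]])).as_quat()
    return [q[3],q[0],q[1],q[2]]
E
python3 - <<'E'
from h import *
o=[]
for c,half in (("top",45),("side",45)):
    im=vision.snapshot(c)
    H=[.494,-.156]; T=[.488,.239]
    reg=models.regions_of("tamper",c)[0]["pixels"]
    hsv=cv2.cvtColor(im,cv2.COLOR_RGB2HSV)
    m=(hsv[...,0]<25)&(hsv[...,1]>120)&cv2.dilate(reg.astype(np.uint8),np.ones((5,5))).astype(bool)
    ys,xs=np.where(m); print(c,len(xs),"V quantiles",np.quantile(hsv[...,2][m],[.1,.3,.5,.7,.9]))
    a=crop(im,proj(c,[H+[.091]])[0],45,4.4,[(circ(H+[.091],.041),(0,255,0)),(circ(H+[.091],.036),(0,0,255))],c)
    b=crop(im,proj(c,[T+[.05]])[0],45,4.4,[(circ(T+[.010],.046),(0,255,0)),(circ(T+[.022],.031),(0,0,255))],c)
    o.append(np.hstack([a[:300*0+396,:396],b[:396,:396]])[48:348])
cv2.imwrite("pics/c1.png",np.vstack(o)[:600,:800])
E
```

```text
top 307 V quantiles [ 81.6 163.  232.  243.  247. ]
side 464 V quantiles [114.  119.  123.5 233.  252. ]
```

View pics/c1.png

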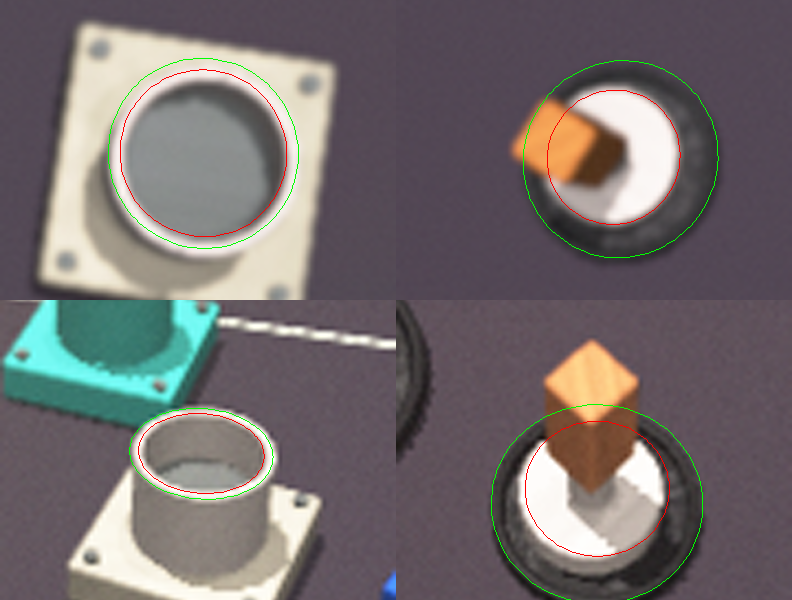

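```bash
cat >> h.py <<'E'
def samp(g,c,p,rad):
    q=proj(c,circ(p,rad)).astype(np.float32); return cv2.remap(g,q[None,:,0],q[None,:,1],cv2.INTER_LINEAR)[0].astype(float)
def fitc(c,im,p0,z,rin,rout,sgn,span=.014):
    """centre of circle whose grey step between rin and rout is strongest"""
    g=cv2.cvtColor(im,cv2.COLOR_RGB2GRAY)
    f=lambda p:np.mean(np.clip(sgn*(samp(g,c,[*p,z],rout)-samp(g,c,[*p,z],rin)),-60,60))
    best=np.array(p0)
    for st,n in ((.002,int(span/.002)),(.0005,4),(.00025,2)):
        G=[best+np.array([i,j])*st for i in range(-n,n+1) for j in range(-n,n+1)]
        best=G[int(np.argmax([f(p) for p in G]))]
    return best,round(f(best),1)
def handle(c,im,near,z=.112,vmin=200):
    hsv=cv2.cvtColor(im,cv2.COLOR_RGB2HSV)
    m=(hsv[...,0]<25)&(hsv[...,1]>100)&(hsv[...,2]>vmin)
    ys,xs=np.where(m); P=back(c,np.c_[xs,ys],z)[:,:2]; P=P[np.hypot(*(P-near).T)<.04]
    (cx,cy),(w,h),a=cv2.minAreaRect((P*1000).astype(np.float32))
    return np.array([cx,cy])/1000,(round(w,1),round(h,1)),a,P.mean(0)
E
python3 - <<'E'
from h import *
for c in ("top","side"):
    im=vision.snapshot(c)
    print(c,"mouth in",fitc(c,im,[.494,-.156],.091,.0345,.0375,1),"mouth out",fitc(c,im,[.494,-.156],.091,.0395,.043,-1),
     "\n foot",fitc(c,im,[.488,.239],.022,.0295,.0325,-1),"dish",fitc(c,im,[.488,.239],.010,.0435,.0485,1),
     "\n handle",handle(c,im,[.488,.239]))
E
```

```text
top mouth in (array([ 0.491 , -0.1575]), np.float64(60.0)) mouth out (array([ 0.49025, -0.15725]), np.float64(29.2)) 
 foot (array([0.4885 , 0.24125]), np.float64(50.5)) dish (array([0.48475, 0.23675]), np.float64(13.5)) 
 handle (array([0.48864795, 0.24004211]), (25.4, 26.1), 56.123992919921875, array([0.48841569, 0.240278  ]))
side mouth in (array([ 0.4925 , -0.15625]), np.float64(48.1)) mouth out (array([ 0.4925 , -0.15625]), np.float64(59.1)) 
 foot (array([0.49125, 0.24175]), np.float64(45.3)) dish (array([0.48675, 0.24475]), np.float64(34.8)) 
 handle (array([0.49021146, 0.24125652]), (25.8, 26.8), 55.627437591552734, array([0.49015828, 0.2416162 ]))
```

```bash
python3 - <<'E'
from h import *
T=[.4895,.241]
best=None
for d in (56,-34,-124,146):
    a=np.radians(d); q=inverse_kinematics([*T,.2],down(a)); q2=inverse_kinematics([.4917,-.157,.2],down(a))
    print(d,q is not None and np.round(q,2), q2 is not None and np.round(q2,2))
    if q is not None and q2 is not None:
        s=max(abs(q[5]),abs(q2[5]))
        if best is None or s<best[0]: best=(s,a)
a=best[1]; print("yaw",np.degrees(a)); open("yaw","w").write(str(a))
gripper_to(.07,40)
r.move_to([*T,.2],down(a))
r.move_l([*T,.098],vel=.12)
print(telemetry.current_t(),telemetry.current_ee_pos(),telemetry.current_wrist_force())
gripper_to(0.0,45)
print("open",telemetry.current_opening(),telemetry.current_ee_pos(),telemetry.current_t())
r.move_l([*T,.115],vel=.05)
r.hold(.2)
print("F",telemetry.current_wrist_force(),telemetry.current_torque(),telemetry.current_opening(),telemetry.current_t())
o=[]
for c in ("top","side"):
    im=vision.snapshot(c); o.append(crop(im,proj(c,[T+[.08]])[0],75,4,[(circ(T+[.010],.046),(0,255,0)),(circ(T+[.035],.031),(0,0,255))],c)[:600,:400])
cv2.imwrite("pics/g1.png",np.hstack([x[:,:] for x in o]))
E
```

```text
56 [ 0.33  0.25  1.62 -0.    1.27 -0.65] [-0.44  0.21  1.68 -0.    1.26 -1.42]
-34 [ 0.33  0.25  1.62 -0.    1.27  0.92] [-0.44  0.21  1.68 -0.    1.26  0.15]
-124 [ 0.33  0.25  1.62 -0.    1.27  2.49] [-0.44  0.21  1.68 -0.    1.26  1.72]
146 [ 0.33  0.25  1.62 -0.    1.27 -2.22] False
yaw -34.0
5.7 [0.49014912 0.24118215 0.09863759] [ 0.04784651 -0.31895994 -0.63040218]
open 0.027857409725434785 [0.48977168 0.24088903 0.0980321 ] 6.425
F [ 0.33833681  0.44176278 -5.0072818 ] [ 0.00276285 -0.09804476  0.00957505] 0.027814365172428798 7.1167
```

View pics/g1.png

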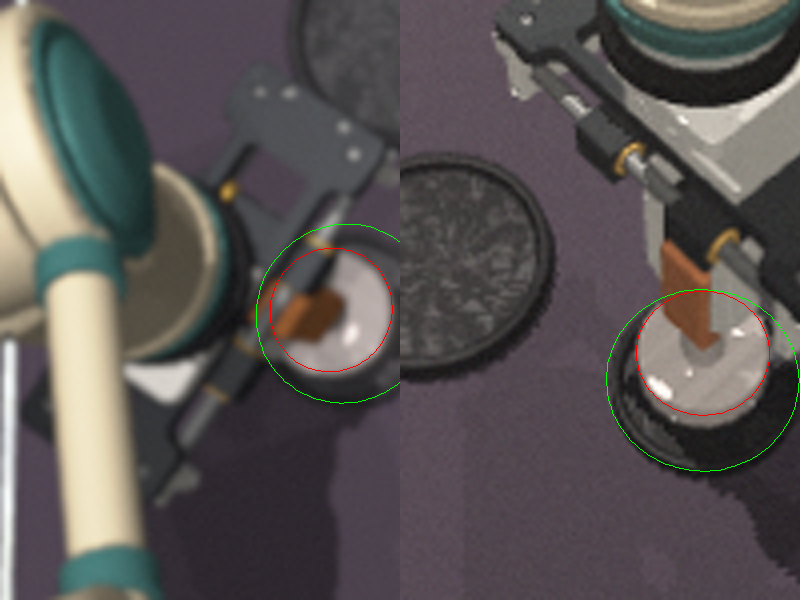

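```bash
python3 - <<'E'
from h import *
H=[.4917,-.157]; a=float(open("yaw").read())
r.move_l([.4895,.241,.24],vel=.15)
r.move_l([*H,.24],vel=.2)
r.move_l([*H,.20],vel=.1)
r.hold(.3)
p=telemetry.current_ee_pos(); print(p,telemetry.current_wrist_force(),telemetry.current_t())
o=[]
for c in ("top","side"):
    im=vision.snapshot(c)
    print(c,"dish",fitc(c,im,[.486,.2385],.010,.0435,.0485,1),fitc(c,im,[.486,.2385],.010,.038,.0435,1),
     [(np.round(d["at"],4),round(d["score"],2)) for d in models.mark_of("dish",c)],
     "foot",fitc(c,im,H,p[2]-.094,.0295,.0325,-1),fitc(c,im,H,p[2]-.076,.0295,.0325,-1))
    o.append(crop(im,proj(c,[H+[.12]])[0],50,4,[(circ([*p[:2],p[2]-.094],.031),(0,0,255)),(circ([*p[:2],p[2]-.076],.031),(0,0,255)),(circ(H+[.091],.041),(0,255,0))],c)[:400,:400])
o2=[]
cv2.imwrite("pics/h1.png",np.hstack(o))
E
```

```text
[ 0.49202647 -0.1571524   0.20058741] [ 0.59367108  0.56380639 -4.89128486] 11.1917
top dish (array([0.485 , 0.2375]), np.float64(16.7)) (array([0.47675, 0.2355 ]), np.float64(4.4)) [(array([0.4854, 0.2391, 0.0014]), 0.77), (array([0.6371, 0.2074, 0.0018]), 0.57)] foot (array([ 0.49645, -0.1465 ]), np.float64(15.6)) (array([ 0.4937, -0.145 ]), np.float64(15.0))
side dish (array([0.48675, 0.24475]), np.float64(40.4)) (array([0.4815 , 0.24975]), np.float64(13.7)) [(array([0.4877, 0.2392, 0.0025]), 0.78), (array([0.6384, 0.2118, 0.0012]), 0.69)] foot (array([ 0.4867 , -0.16575]), np.float64(10.6)) (array([ 0.49195, -0.15625]), np.float64(28.1))
```

View pics/h1.png

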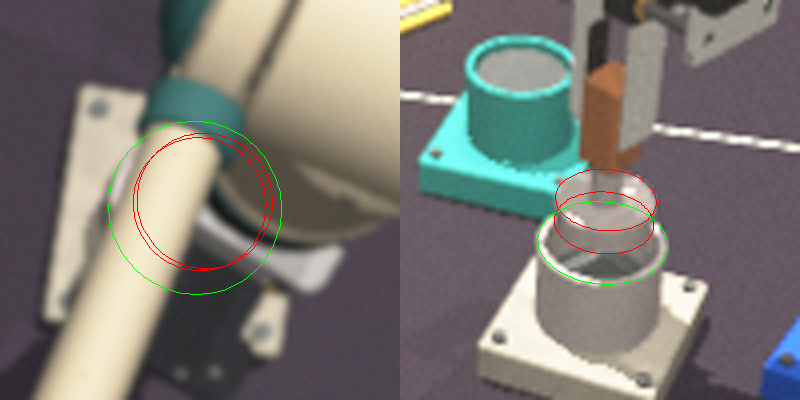

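```bash
python3 - <<'E'
from h import *
H=[.4917,-.157]
F0=np.array(telemetry.current_wrist_force())
g=r.move_l([*H,.128],vel=.02,guard=2.5)
p=np.array(telemetry.current_ee_pos()); F=np.array(telemetry.current_wrist_force())-F0
print(g,p,"depth below rim mm",(.185-p[2])*1000,F,telemetry.current_torque(),telemetry.current_t())
E
```

```text
True [ 0.49187992 -0.15680289  0.15263486] depth below rim mm 32.36513978643213 [ 0.51343099 -0.35672023  6.76687315] [-0.06379836 -0.30955565  0.00190401] 13.5833
```

```bash
python3 - <<'E'
from h import *
H=[.4917,-.157]
F0z=-4.89; z=telemetry.current_ee_pos()[2]; L=[]
# steps down 1 mm under guard, fine steps once force rises
while True:
    f=telemetry.current_wrist_force()[2]-F0z
    if f>17.5 or z<.130: break
    z-= .001 if f<11 else .0003
    r.move_l([*H,z],vel=.01,guard=9)
    p=telemetry.current_ee_pos(); L.append((round(p[2]*1000,2),round(telemetry.current_wrist_force()[2]-F0z,1)))
    if telemetry.current_t()>40: break
print(L)
r.hold(.4)
p=telemetry.current_ee_pos()
print(p,z,np.array(telemetry.current_wrist_force()),telemetry.current_torque(),telemetry.current_opening(),telemetry.current_t())
E
```

```text
[(np.float64(151.97), np.float64(6.9)), (np.float64(150.7), np.float64(7.6)), (np.float64(149.66), np.float64(6.6)), (np.float64(148.68), np.float64(7.9)), (np.float64(147.7), np.float64(7.7)), (np.float64(146.7), np.float64(8.7)), (np.float64(145.69), np.float64(8.3)), (np.float64(144.68), np.float64(8.2)), (np.float64(143.69), np.float64(8.9)), (np.float64(142.67), np.float64(9.3)), (np.float64(141.72), np.float64(10.1)), (np.float64(140.74), np.float64(9.6)), (np.float64(139.79), np.float64(10.3)), (np.float64(138.81), np.float64(10.1)), (np.float64(137.86), np.float64(10.5)), (np.float64(136.91), np.float64(10.3)), (np.float64(135.94), np.float64(10.8)), (np.float64(135.26), np.float64(12.1)), (np.float64(135.16), np.float64(12.7)), (np.float64(135.07), np.float64(14.4)), (np.float64(134.96), np.float64(16.3)), (np.float64(134.85), np.float64(18.2))]
[ 0.49198479 -0.15705874  0.1348711 ] 0.13343486021356787 [ 2.10797808  2.10513402 13.13662407] [ 0.31824889 -0.54145728  0.0092358 ] 0.028000519009179724 19.5417
```

```bash
python3 - <<'E'
from h import *
H=[.4917,-.157]; a=float(open("yaw").read())
def box(p,zf): # handle vertical edges
    L=[]
    for i in range(4):
        b=a+np.pi/4+i*np.pi/2; d=.0198*np.array([np.cos(b),np.sin(b)])
        L.append((np.array([[*(p[:2]+d),zf+.048],[*(p[:2]+d),zf+.108]]),(0,255,0)))
    return L
p=np.array(telemetry.current_ee_pos()); c="side"; im=vision.snapshot(c)
o=crop(im,proj(c,[[*H,.13]])[0],33,6,box(p,p[2]-.094),c)
r.move_l([*H,.16],vel=.03)
r.move_l([*H,.215],vel=.1); r.hold(.3)
p=np.array(telemetry.current_ee_pos()); im=vision.snapshot(c)
o2=crop(im,proj(c,[[*H,.15]])[0],33,6,box(p,p[2]-.094)+[(circ([*p[:2],p[2]-.094],.031),(0,0,255)),(circ([*p[:2],p[2]-.076],.031),(0,0,255))],c)
cv2.imwrite("pics/p1.png",np.hstack([o,o2]))
print(p,telemetry.current_wrist_force(),telemetry.current_torque(),telemetry.current_opening(),telemetry.current_t())
E
```

```text
[ 0.49142755 -0.15687566  0.21443196] [ 0.19987687  0.25271888 -5.28139367] [-0.05726379 -0.02915264 -0.01489846] 0.027738509928541003 21.675
```

View pics/p1.png

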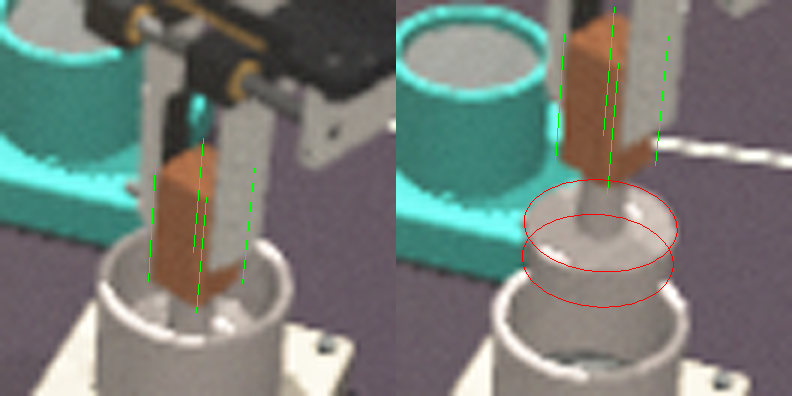

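```bash
python3 - <<'E'
from h import *
D=[.487,.2395]
r.move_l([.4917,-.157,.24],vel=.1)
r.move_l([*D,.24],vel=.2)
o=[]
for c in ("top","side"):
    im=vision.snapshot(c); o.append(crop(im,proj(c,[[.491,-.157,.07]])[0],33,6,[],c))
cv2.imwrite("pics/plate.png",np.hstack(o))
r.move_l([*D,.12],vel=.12); r.hold(.2)
g=r.move_l([*D,.092],vel=.015,guard=1.8)
p=telemetry.current_ee_pos()
print(g,p,telemetry.current_wrist_force(),telemetry.current_t())
E
```

```text
True [0.48695768 0.23951583 0.09800793] [-0.25800093  0.2866493   6.14564023] 26.9833
```

View pics/plate.png

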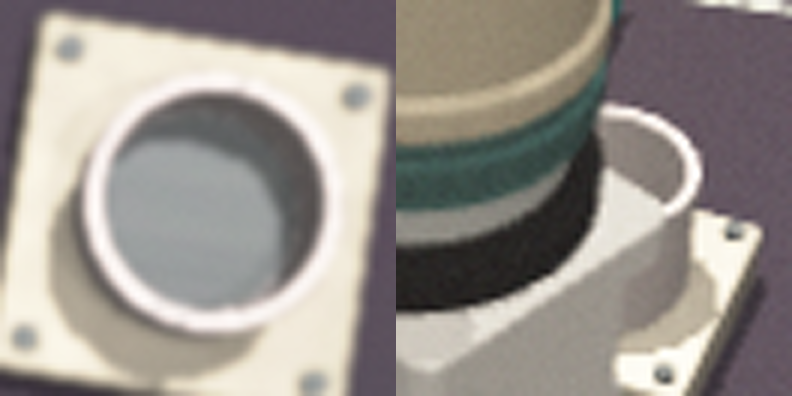

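```bash
python3 - <<'E'
from h import *
D=[.487,.2395]
r.move_l([*D,.0977],vel=.01)
print(telemetry.current_ee_pos(),telemetry.current_wrist_force())
gripper_to(.06); r.hold(.2)
r.move_l([*D,.24],vel=.1)
r.move_l([.30,.10,.30],vel=.2); r.hold(.3)
print(telemetry.current_t(),telemetry.current_opening(),telemetry.current_wrist_force())
o=[]
for c in ("top","side"):
    im=vision.snapshot(c)
    print(c,"foot",fitc(c,im,D,.022,.0295,.0325,-1),"dish",fitc(c,im,D,.010,.0435,.0485,1),"handle",handle(c,im,D),
      [(np.round(d["at"],4),round(d["score"],2)) for d in models.mark_of("dish",c)+models.mark_of("tamper",c)])
    m=fitc(c,im,[.4917,-.157],.091,.0345,.0375,1)[0]; t=fitc(c,im,D,.022,.0295,.0325,-1)[0]
    a=crop(im,proj(c,[[*m,.07]])[0],33,6,[(circ([*m,.091],.036),(0,255,0)),(circ([*m,.0415],.034),(0,0,255))],c)
    b=crop(im,proj(c,[[*D,.05]])[0],33,6,[(circ([*t,.022],.031),(0,0,255)),(circ([.4865,.239,.010],.046),(0,255,0))],c)
    o.append(np.hstack([a,b])[48:348])
cv2.imwrite("pics/fin.png",np.vstack(o))
E
```

```text
[0.48722452 0.23958302 0.09807374] [-1.29817003  0.36842174  4.09861019]
31.475 0.06021664052497419 [-0.72836334  0.32810261 -0.72205588]
top foot (array([0.4845, 0.2405]), np.float64(50.2)) dish (array([0.48475, 0.2365 ]), np.float64(11.9)) handle (array([0.48524588, 0.23947726]), (25.9, 26.0), 56.01322937011719, array([0.485149  , 0.23921069])) [(array([ 0.4855,  0.237 , -0.0024]), 0.96), (array([0.637 , 0.2106, 0.0012]), 0.7), (array([0.4836, 0.2363, 0.0087]), 0.58)]
side foot (array([0.48775, 0.24075]), np.float64(45.6)) dish (array([0.48675, 0.24475]), np.float64(36.5)) handle (array([0.48675385, 0.24050311]), (26.0, 27.0), 55.49924850463867, array([0.48693677, 0.2408176 ])) [(array([0.641 , 0.2125, 0.0016]), 0.89), (array([0.4867, 0.2389, 0.0021]), 0.56), (array([0.4857, 0.2429, 0.0063]), 0.84)]
```

View pics/fin.png

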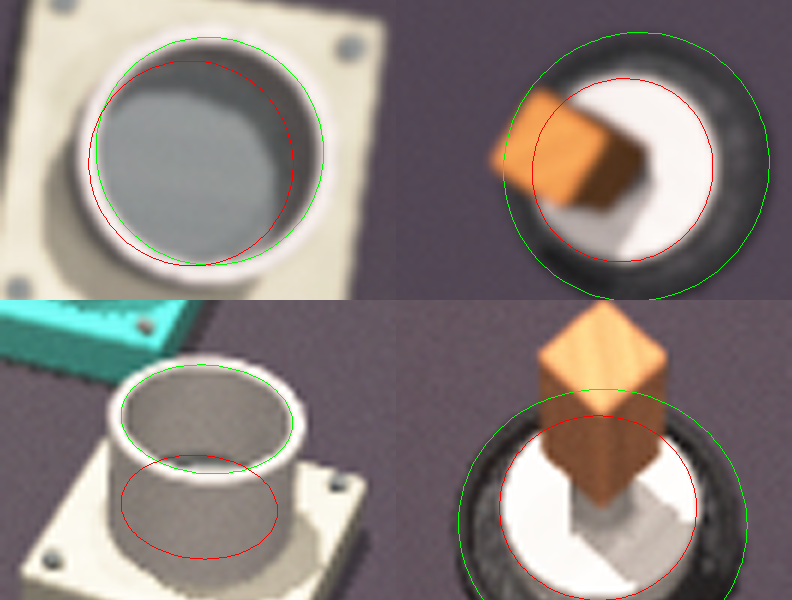

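```bash
python3 - <<'E'
from h import *
r.sign_off(); print(telemetry.current_t())
E
```

```text
the job is handed in; nothing more can be done
the job is handed in; nothing more can be done
```

I pressed the plate down in the grey holder until it bottomed out, stood the tamper back in the smaller dish, and handed the job in. The last clock reading, just before hand-in, was 31.5 s. `sign_off` gave no verdict.

- **Pressing:** The force rose steadily from about 7 to 11 N. It then climbed sharply at the stop, about 50 mm below the rim, to about 18 N, where I held it for 0.4 s. The highest reading I took was 18.2 N, below the 30 N limit.
- **Tamper:** Setting it down stopped at the same height (98.0 mm) as when I picked it up, so it had not slipped or tilted in the grip. The stop left about 11 N of downward load on the dish. I had meant to ease that off before opening, but about 9 N was still on it when I let go. In the final pictures it stands upright, about 1 to 4 mm from the dish centre. The gripper was open and clear of everything.
- **Plate level:** I couldn't measure this directly, because a tilt of 0.04 rad is too small to see at that depth and the tube casts a shadow over the plate. I infer it is level because the foot was level and pressed flat on it. I also never measured that it stayed down after the foot was lifted, though the top view showed it deep in the tube.
- **Checks that disagreed:** The side-camera edge fit of the dish centre was 6 to 8 mm off the other estimates. I treated it as thrown off by shadow and used the others. The two cameras also differed by 1 to 3 mm elsewhere, so I averaged them.
- **Bystanders:** I did not check their positions again at the end, but the arm's path stayed clear of them.

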